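# Seat the lid finial and hold the swivel mirror so the bench camera sees it

### The arm

A 6-joint arm with a two-finger parallel gripper is mounted at the origin on the work surface. World frame = base frame: x ahead of the robot, y to its left, z up, the work surface at z = 0. Lengths are in m, angles in rad, forces in N, time in s.
With the tool pointing down it reaches from about 0.35 to 0.775 m from the base axis. Payload 7.3 kg.
Tool frame: the origin (TCP) lies on the centre line of the jaws, within the pads' length; the fingertips stand 25 mm ahead of it and the grasp point (between the pads) lies 6 mm ahead of it; z points along the fingers, y is the line along which they close (so a half turn about z gives the same grasp; the last joint's range is limited). The gripper opens to 92 mm and grips with 3 to 60 N. Pads are 19 mm wide; open, the fingers measure 130 mm over their backs; the gripper's body (75 mm by 190 mm) begins 47 mm behind the grasp point.
Start: joints at [-1.487, 0.342, 1.524, -0, 1.275, -0.146], TCP at [0.12, -0.511, 0.252] pointing down, gripper open.
Joint ranges: [-2.53, 2.53], [-0.77, 2.02], [0.04, 2.7], [-1, 4.14], [0.28, 2.66], [-3.11, 3.11]. Speed limits (rad/s): [2.57, 2.57, 3.14, 3.14, 3.14, 3.14].

### API

Orientations are given as [roll, pitch, yaw] about the fixed x, y, z axes, in that order (R = Rz(yaw) Ry(pitch) Rx(roll)).
In Python, from cell import status, read_camera, camera_info, ticket, models gives the robot as it stands.
- The arm moves only by the tool send_rows, never from a script. Its argument "plan" is a list of rows, each an object with "offset": the shift along the tool's x, y, z in mm, a list of three; "yaw": the turn about the tool's z in rad. In form: [{"offset": [dx, dy, dz], "yaw": yaw}, ...]. A call has 1 to 20 rows; each row shifts and turns the commanded pose from where the row before left it, along the tool's axes as they then stand; what a row does not reach is not made up. A row lasts 1/10 s, in which the tool goes at most 50 mm and 8.59 degrees, less where a joint would pass 70% of its speed; a pose out of reach is approached as far as the arm can. A call is refused whole if a number of a shift passes 50 or a number of a turn 0.15, either way. A call with a gripper value outside its range is refused whole. "hand" is the closure, from 0 (fully open) to 1 (shut), set as the call begins (left out, the last holds). The fingers move at their own pace and stop on an object; "squeeze" is the grip in N (left out, the last holds). Time passes only in rows, so rows that do not move let the fingers close. It gives the time, the measured TCP pose, the force, the opening and the grip force at its end, in the units of the state.
- status.observe(): the state, without advancing time (a new reading comes with each control period).
- read_camera(name): name is "side" or "top" or "wrist"; returns the picture (480x640x3 uint8, red, green, blue); there is no depth.
- camera_info(name): a dict with "vfov" (degrees; the focal length in pixels is half the picture's height over the tangent of half this angle, whatever the lens; pixels are square), "cx", "cy" (the principal point, pixels), "origin" and "attitude" of the camera in the world. Camera axes: x right, y down, z forward; pixel columns grow to the right and rows downward; lengths in m; the calibration is good to about 2 mm. A picture is of the moment at which its call begins: read the wrist's pose just before it. camera_info takes no time and is no camera call; for the wrist camera it gives the pose at the moment of the call.
- ticket.hand_in(): hands the job in; it is judged then, once.
Trained networks look in the newest picture that a camera, given by its name, has taken for a name from the list of things; names that differ only in an ending like _2 or _b are one class to them, and where a whole thing is asked for, a point or a joint stands for the part that bears it (a point fixed in the world has none). Each returns a list of dicts, best first, with "conf" (0 to 1); they miss things now and then, are a little off and sometimes report something else, mostly with a low value. They report only what shows in the picture. A call takes as long as a camera call. They do not tell look-alikes from the thing itself.
- models.regions_of(camera, label): "mask" (480x640 bool, what is visible of it) and "extent" ([left, top, right, bottom] in pixels, round what is visible of it).
The state is a dict: "time": time; "qpos": joint angles; "qvel": joint speeds; "joint_efforts": joint torques, N m; "tool_pos": TCP position; "tool_rot": TCP orientation; "contact_force": force on the tool from outside, world axes, zero at the start; "torque": the same for the moment, N m; "opening": finger opening in m; "grip_force": force on a finger pad.
Only numpy, scipy, OpenCV 4.12 (cv2) and the standard library are available. Lean on these libraries where they do the work, as an engineer would, in place of code of your own. Each camera call takes 0.05 s, during which the arm holds its last target. There are 200 camera calls.

### The job

Take the brass lid finial from the slanted wooden rest and set it gently, flange down and flush, in the round pocket of the aluminium fixture, and let go of it. Then take the upright pin of the sprung swivel mirror and turn the mirror until the finial's reflection falls in the lens of the bench camera, and finish while still holding the pin there, because the mirror springs back when released. Leave everything else on the bench where it is.

Things in the scene. Friction and masses are not known exactly. Their poses are not given: they have to be found in the camera images.
- finial_mid (a point): Point on the axis at mid-height (30 mm above the foot) of the loose brass lid finial, 0.09 to 0.18 kg, 60 mm tall: a round flange 40 mm in diameter, 6 mm thick, at its foot, then a straight round neck 22 mm in diameter with a chamfered end; a thin dark line rings the neck 45 mm above the foot. z points from flange to free end.
- finial: The same finial; origin at the centre of the flange's underside, z along the neck to the free end. It starts in the slanted rest, its z axis leaning 30 degrees from vertical towards the rest's -x.
- rest: Slanted wooden rest, fixed, 74 x 70 mm, about 55 mm high at the back. Origin: under its centre on the bench. Its face slopes 30 degrees and looks up and along the rest's own -x; a round pocket in it, 43 mm in diameter and 6 mm deep, holds the finial square to the slope. Pull the finial out along its axis.
- nest (a point): Centre of the floor of the fixture's round pocket, 43 mm in diameter, 6 mm deep, in a 70 mm square aluminium block whose top is 16 mm above the bench; z up. A seated finial stands upright, flange flush with the block's top, mid-height point 30 mm above this point.
- fixture: Aluminium fixture fixed to the bench: a 68 mm round foot, 14 mm high, under the mirror, joined by a flat bar to the pocket block. Origin: on the mirror's vertical pivot axis at bench height. The pocket's centre lies 120 mm away along the direction halfway between its x and -y axes.
- mirror: Swivel mirror, black frame 60 mm wide, 26 to 84 mm above the bench. Origin: on its vertical pivot axis, at bench height; the glass contains that axis. x is its outward normal, z up. Law of reflection: seen from above, the normal must halve the angle at the pivot between pocket and lens. A spring holds it on a stop, the normal 1.49 rad anticlockwise from the pivot-to-pocket direction.
- pin (a point): Grip point, 88 mm above the bench, on the upright 12 mm round pin at the end of the mirror's lever (along the mirror's -x, top 26 mm high). The pin stands free up to 105 mm and swings with the mirror on an 80 mm circle about the pivot axis. From rest it turns clockwise seen from above, up to 1.35 rad, against a spring (1 to 5 N at the pin); the right angle is 0.5 to 1.1 rad from rest.
- sightline: Reflected line of view, not a solid thing: origin on the mirror's pivot axis at bench height; x points level along the line that comes from the pocket's centre and is reflected by the mirror as it now stands, y to the left of it, z up. It turns twice as fast as the mirror. The finial is seen when this line passes through the lens.
- lens (a point): Centre of the front glass, 36 mm in diameter, of the black bench camera: a level barrel 44 mm in diameter and 85 mm long on a steel foot, 77 mm high in all, fixed. The lens is 55 mm above the bench, 169 mm from the mirror's pivot axis, and looks straight at that axis; x points away from the mirror.
- spool: Steel wire spool, 64 mm diameter, 57 mm high. Bystander, to be left where it is. Origin: centre of its underside.
- loupe: Grey eyeglass loupe, 36 mm diameter, 28 mm high. Bystander, to be left where it is. Origin: centre of its underside.
- bench_block: Square steel block 65 x 65 x 22 mm. Bystander, to be left where it is. Origin: centre of its underside.
- parts_box: Clear open box 100 x 75 x 22 mm with small discs in it. Bystander, to be left where it is. Origin: centre of its underside.
- screwdriver: Wooden-handled screwdriver lying flat. Bystander, to be left where it is. Origin: centre of its underside.
- jar: Small glass jar, 48 mm diameter, 60 mm high. Bystander, to be left where it is. Origin: centre of its underside.
- collar: Brass ring, 44 mm outside diameter, 14 mm high. Bystander, to be left where it is. Origin: centre of its underside.
There are look-alikes about, which are no part of the job. There is more than one size of the finial; the job needs the larger.

How it is judged:
On the way, in this order (a step that is already met when the one before it is completed fails the run):
1. the finial sits flange down and flush in the fixture's pocket and has been let go (horizontal distance between finial_mid and nest below 0.004 m and z of finial_mid in the frame of nest between 0.027 and 0.0325 m and angle between finial_mid's own z axis and vertical below 0.06 rad and contact force between the fingers and finial below 0.05 N), for 0.3 s.
2. the mirror is held by its pin at the angle that brings the finial's reflection to the lens (y of lens in the frame of sightline between -0.018 and 0.018 m and x of lens in the frame of sightline above 0.05 m and contact force between the fingers and mirror above 0.5 N and distance between the grasp point and pin below 0.05 m and angular speed of mirror below 0.1 rad/s), for 0.5 s.
At the end, for the whole second after the job is handed in: Finial at rest in the pocket: axis within 4 mm of centre, foot within 3 mm of the floor, upright within 3.4 degrees, not touched; reflected line within 18 mm of the lens centre; fingers on the pin (grasp point within 50 mm of it) with over 0.5 N; mirror still (under 0.1 rad/s) (all of step 1 and all of step 2 and linear speed of finial below 0.02 m/s); the arm keeps its last pose, push and grip.
It fails at once if a bystander is moved by more than 20 mm (distance of any of spool, loupe, bench_block, parts_box, screwdriver, jar, collar from where it was at the start of the episode above 0.02 m).
It fails at once if the finial is dropped from more than about 4 cm (linear speed of finial above 0.9 m/s and contact force between the fingers and finial below 0.05 N).
It also fails if it takes over 58 s, if anything falls off the work surface, if the arm or the gripper's body presses on something with over 40 N, if the wrist force passes 120 N, or if a joint passes its speed limit or range.

## Working session

There is one attempt and no reset: what is moved stays moved. The work goes in short steps, Python scripts to look and compute and a tool call to move; the robot and the scene stay as the last step left them, time stands still between calls to the robot, and variables do not carry over. Pictures are saved under pics/ and viewed, at most 10 in all, crops included, and the job is handed in when it is done.

Besides the shell and the picture viewer there is one more tool, called after "Emit:" by a JSON object that holds its "api" and its "payload", one argument or row to a line. send_rows: Moves the arm, as the interface text tells. Its arguments: {"type":"object","properties":{"plan":{"type":"array"},"hand":{"type":"number"},"squeeze":{"type":"number"}},"required":["plan"]}

```bash
mkdir -p pics; ls; python3 - <<'E'
from cell import status, read_camera, camera_info
import cv2
print(status.observe())
for n in ("side","top","wrist"):
    print(n,camera_info(n)); cv2.imwrite(f"pics/{n}0.png",read_camera(n)[:,:,::-1])
E
```

```text
pics
{'time': 0.0, 'qpos': array([-1.48699577e+00,  3.42725832e-01,  1.52504537e+00, -2.13486005e-05,
        1.27535266e+00, -1.46016189e-01]), 'qvel': array([ 0.00085128, -0.0007313 ,  0.00020596, -0.00163344, -0.00027386,
        0.00105251]), 'joint_efforts': array([ 6.48721107e-04, -4.31244063e+01, -2.44215757e+01,  7.18913111e-02,
        5.58936386e-02, -1.33045824e-04]), 'tool_pos': array([ 0.11957078, -0.510823  ,  0.25103341]), 'tool_rot': array([-3.14007477e+00, -2.02590253e-04,  2.29822820e-01]), 'contact_force': array([-0.1088154 ,  0.10033964, -0.00284078]), 'torque': array([ 0.01488619, -0.01896011, -0.0162735 ]), 'grip_force': 0.0, 'opening': 0.09176903846040223}
side {'vfov': 50.41696374891488, 'cx': 323.03853989872016, 'cy': 235.5287005197667, 'origin': array([ 0.41631807, -1.04603363,  0.71583812]), 'attitude': array([-2.10902031e+00,  4.22592952e-04, -1.23412519e-01])}
top {'vfov': 47.038276284660476, 'cx': 325.8458139714776, 'cy': 235.61793344568096, 'origin': array([ 0.47558794, -0.00830134,  1.45144412]), 'attitude': array([-3.09066003, -0.02052598, -1.54997899])}
wrist {'vfov': 65.35125145291595, 'cx': 321.8256472079602, 'cy': 232.30756020905415, 'origin': array([ 0.18632776, -0.49613102,  0.38411141]), 'attitude': array([ 2.88511287e+00,  1.47803835e-03, -1.34121651e+00])}
```

View pics/top0.png

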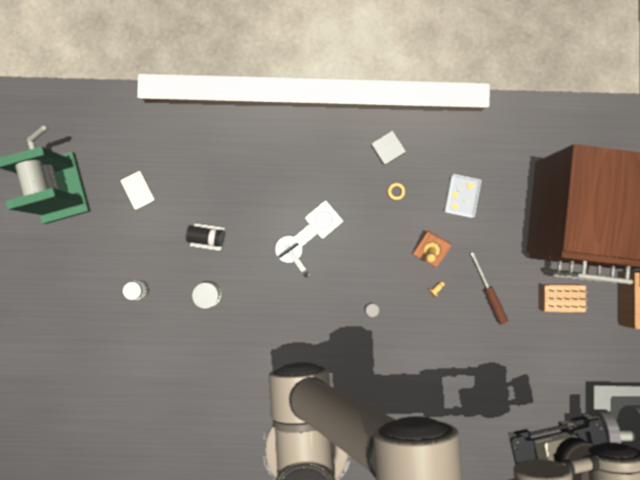

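View pics/side0.png

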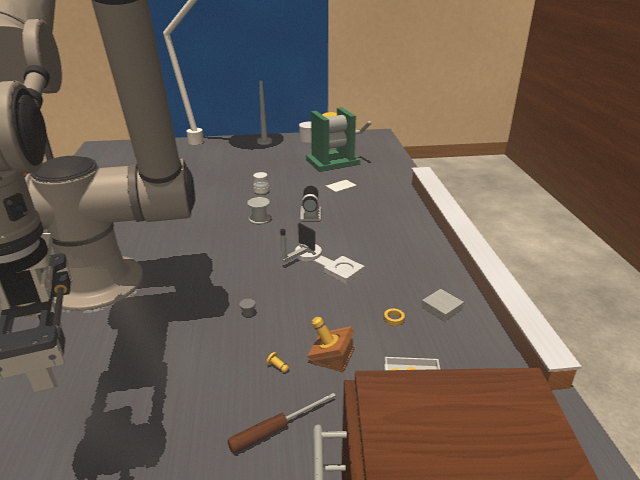

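The top picture shows the finial in its rest at (432,250), the smaller look-alike lying at (437,289), the pocket at (324,218), the mirror pivot at (288,249), the pin at (305,273) and the bench camera at (205,237). I'll measure these with both fixed cameras.

```bash
cat > h.py <<'E'
import numpy as np, cv2
from scipy.spatial.transform import Rotation as R
from cell import status, read_camera, camera_info, models
def K(i):
    f=240/np.tan(np.radians(i['vfov']/2)); return f
def ray(i,uv):
    f=K(i); d=np.array([(uv[0]-i['cx'])/f,(uv[1]-i['cy'])/f,1])
    return np.array(i['origin']), R.from_euler('xyz',i['attitude']).as_matrix()@d
def atz(i,uv,z):
    o,d=ray(i,uv); return o+d*(z-o[2])/d[2]
def proj(i,P):
    P=np.atleast_2d(P); c=(P-i['origin'])@R.from_euler('xyz',i['attitude']).as_matrix()
    return np.c_[i['cx']+K(i)*c[:,0]/c[:,2], i['cy']+K(i)*c[:,1]/c[:,2]]
def tri(l):
    A=np.zeros((3,3));b=np.zeros(3)
    for i,uv in l:
        o,d=ray(i,uv); d=d/np.linalg.norm(d);M=np.eye(3)-np.outer(d,d);A+=M;b+=M@o
    return np.linalg.solve(A,b)
E
python3 - <<'E'
from h import *
np.set_printoptions(precision=4,suppress=True)
for c in("top","side"):
    read_camera(c); i=camera_info(c)
    for n in("finial","rest","fixture","mirror","pin","lens"):
        for r in models.regions_of(c,n)[:3]:
            m=r['mask']; ys,xs=np.nonzero(m)
            u=(xs.mean(),ys.mean()); print(c,n,round(r['conf'],2),np.round(r['extent'],1),np.round(u,1),m.sum(),atz(i,u,0.03))
i=camera_info("top")
for n,u,z in(("pocket",(324,218),.016),("pivot",(288,249),.05),("pin",(305,273),.1),("finial",(431,250),.05),("rest",(433,249),.03)):print(n,atz(i,u,z))
E
```

```text
top finial 0.77 [424.9 244.8 438.  262.1] [431.1 250.8] 197 [ 0.5152 -0.3093  0.03  ]
top finial 0.51 [430.2 284.1 442.  300.9] [436.  288.7] 109 [ 0.4178 -0.3229  0.03  ]
top rest 0.88 [415.  233.3 450.6 268.8] [432.4 246.2] 480 [ 0.5271 -0.3123  0.03  ]
top fixture 0.68 [278.7 202.9 342.1 272.6] [307.3 234.7] 1602 [0.5501 0.0119 0.03  ]
top mirror 0.65 [277.6 240.6 308.  276.9] [291.9 256.1] 263 [0.4939 0.0502 0.03  ]
top mirror 0.56 [440.3 175.3 478.9 215.2] [461.9 195.2] 1209 [ 0.6619 -0.3882  0.03  ]
top mirror 0.2 [423.8 242.9 442.4 261.1] [431. 251.] 237 [ 0.5148 -0.309   0.03  ]
top pin 0.81 [279.3 242.3 312.2 279.1] [293.  256.2] 309 [0.4939 0.0473 0.03  ]
top pin 0.5 [277.2 201.  341.8 278.4] [307.3 234.5] 1568 [0.5505 0.012  0.03  ]
top lens 0.67 [184.5 221.1 224.6 248.9] [204.2 235.9] 745 [0.541  0.2767 0.03  ]
side finial 0.78 [266.9 352.7 290.  369.7] [277.1 362. ] 224 [ 0.4166 -0.3493  0.03  ]
side finial 0.56 [312.1 320.4 338.2 351.5] [324.2 332.8] 450 [ 0.5134 -0.2806  0.03  ]
side rest 0.72 [309.2 329.6 354.5 371.7] [334.3 350.5] 1247 [ 0.5261 -0.3325  0.03  ]
side fixture 0.75 [278.1 222.4 362.7 282.8] [320.4 255.9] 1732 [ 0.5389 -0.0022  0.03  ]
side mirror 0.58 [278.3 223.5 315.2 263.1] [299.  242.1] 650 [0.4922 0.0688 0.03  ]
side pin 0.75 [281.6 221.1 320.3 261.6] [298.8 242.5] 613 [0.4913 0.067  0.03  ]
side lens 0.77 [301.2 184.6 322.  224. ] [310.9 205.2] 622 [0.5436 0.2698 0.03  ]
pocket [ 0.5953 -0.0305  0.016 ]
pivot [0.5115 0.0598 0.05  ]
pin [0.4525 0.0144 0.1   ]
finial [ 0.5168 -0.3047  0.05  ]
rest [ 0.52   -0.3141  0.03  ]
```

Emit:
{"api": "send_rows", "payload": {
  "plan": [
    {"offset": [30, -8, 0], "yaw": 0},
    {"offset": [35, -9, 0], "yaw": 0},
    {"offset": [35, -9, 0], "yaw": 0},
    {"offset": [35, -9, 0], "yaw": 0},
    {"offset": [35, -9, 0], "yaw": 0},
    {"offset": [35, -9, 0], "yaw": 0},
    {"offset": [35, -9, 0], "yaw": 0},
    {"offset": [35, -9, 0], "yaw": 0},
    {"offset": [35, -9, 0], "yaw": 0},
    {"offset": [35, -9, 0], "yaw": 0},
    {"offset": [35, -9, 0], "yaw": 0},
    {"offset": [25, -8, 0], "yaw": 0},
    {"offset": [0, 0, 0], "yaw": 0},
    {"offset": [0, 0, 0], "yaw": 0}
  ],
  "hand": 0
}}

```text
time: 2.25
tool_pos: [0.4898, -0.3155, 0.2514]
tool_rot: [-3.141, 0.001, 0.231]
contact_force: [0.3, 0.5, -0.2]
opening: 0.0919
grip_force: 0.0
```

```bash
python3 - <<'E'
from h import *
np.set_printoptions(precision=4,suppress=True)
i=camera_info("wrist"); im=read_camera("wrist"); print(i, status.observe()['tool_pos'],status.observe()['tool_rot'])
cv2.imwrite("pics/w1.png",im[:,:,::-1])
print(proj(i,[[.515,-.309,.03]]))
for n in("finial","rest"):
    for r in models.regions_of("wrist",n)[:2]:print(n,r['conf'],r['extent'])
E
```

```text
{'vfov': 65.35125145291595, 'cx': 321.8256472079602, 'cy': 232.30756020905415, 'origin': array([ 0.5566, -0.3005,  0.3844]), 'attitude': array([ 2.8842,  0.0003, -1.3399])} [ 0.4893 -0.316   0.2516] [-3.1415  0.0007  0.2299]
[[320.6071 180.2555]]
finial 0.74 [292.0, 156.0, 345.0, 217.5]
finial 0.73 [300.1, 256.2, 341.8, 290.0]
rest 0.83 [277.2, 120.8, 377.0, 225.0]
```

View pics/w1.png

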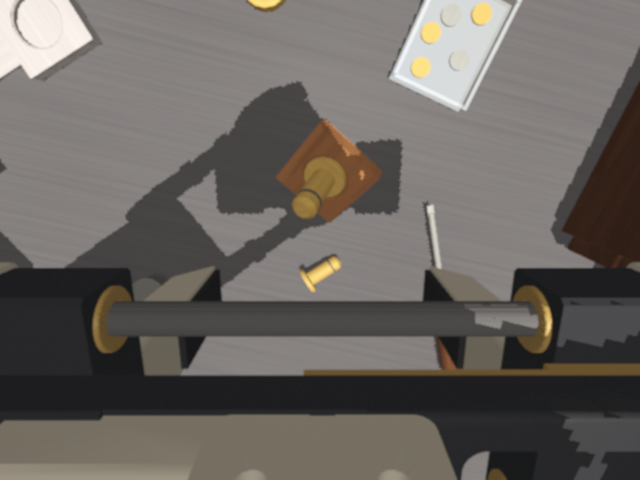

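Wrist picture: finial in the rest, with its free end at (307,204), flange at (324,178), and rest corners around (325,121), (381,174), (330,222) and (277,178). I'll fit its silhouette in all three cameras.

```bash
cat >> h.py <<'E'
def axisR(psi,t=np.pi/6):
    z=np.array([np.cos(psi)*np.sin(t),np.sin(psi)*np.sin(t),np.cos(t)])
    x=np.array([-np.sin(psi),np.cos(psi),0.]); return np.c_[x,np.cross(z,x),z]
A=np.linspace(0,2*np.pi,40)
def circ(r,h): return np.c_[r*np.cos(A),r*np.sin(A),0*A+h]
def sil(i,p,Rm,S=4):
    img=np.zeros((480*S,640*S),np.uint8)
    for c in ([circ(.0198,.006),circ(.020,.0045)],[circ(.011,.006),circ(.011,.0585),circ(.0098,.06)]):
        q=proj(i,np.vstack(c)@Rm.T+p)
        cv2.fillConvexPoly(img,cv2.convexHull(np.round((q+.5)*S-.5).astype(np.int32)),1)
    return cv2.resize(img.astype(np.float32),(640,480),interpolation=cv2.INTER_AREA)
def iou(a,m): return np.minimum(a,m).sum()/np.maximum(a,m).sum()
def finmask(c,near):
    read_camera(c); i=camera_info(c); u=proj(i,near)[0]
    r=min(models.regions_of(c,"finial"),key=lambda r:np.hypot(*(np.array(np.nonzero(r['mask'])).mean(1)[::-1]-u)))
    return i,r['mask'].astype(np.float32)
E
python3 - <<'E'
from h import *
from scipy.optimize import minimize
np.set_printoptions(precision=4,suppress=True)
ob={c:finmask(c,[.515,-.305,.05]) for c in("wrist","top","side")}
x0=np.array([525,-310,28,190])
def run(cs,zf=None):
    best=None
    for a in(180,205,150):
        f=lambda v:-sum(iou(sil(ob[c][0],v[:3]/1000,axisR(np.radians(v[3]))),ob[c][1]) for c in cs)
        s=np.r_[x0[:3],a]; r=minimize(f,s,method='Nelder-Mead',options=dict(initial_simplex=np.vstack([s]+[s+np.eye(4)[k]*[8,8,6,25][k] for k in range(4)]),maxiter=200))
        if best is None or r.fun<best.fun:best=r
    print(cs,best.x,best.fun); return best.x
for cs in(("wrist",),("wrist","side"),("wrist","top","side")): v=run(cs)
i,_=ob["wrist"]; 
# rest corner check: bottom square size 74x70 & pocket, mirror from top
print(proj(i,[v[:3]/1000+axisR(np.radians(v[3]))@[0,0,.06],v[:3]/1000+axisR(np.radians(v[3]))@[0,0,.006]]))
E
```

```text
('wrist',) [ 521.6298 -312.8005   25.1162  152.9178] -0.9578307867050171
('wrist', 'side') [ 521.7797 -312.3262   30.0712  152.8649] -1.8793141841888428
('wrist', 'top', 'side') [ 521.7797 -312.3262   30.0712  152.8649] -1.8793141841888428
[[301.5581 207.4317]
 [322.6427 176.0408]]
```

Emit:
{"api": "send_rows", "payload": {
  "plan": [
    {"offset": [0, 0, 20], "yaw": 0.14},
    {"offset": [0, 0, 20], "yaw": 0.14},
    {"offset": [0, 0, 20], "yaw": 0.14},
    {"offset": [0, 0, 20], "yaw": 0.14},
    {"offset": [0, 0, 20], "yaw": 0.14},
    {"offset": [5.4, -18.1, 10], "yaw": 0.003},
    {"offset": [0, 0, 0], "yaw": 0},
    {"offset": [0, 0, 0], "yaw": 0}
  ]
}}

```text
time: 3.5
tool_pos: [0.5028, -0.3022, 0.1419]
tool_rot: [3.141, -0.0, -0.472]
contact_force: [0.8, 0.3, 0.6]
opening: 0.0917
grip_force: 0.0
```

```bash
python3 - <<'E'
from h import *
from scipy.optimize import minimize
np.set_printoptions(precision=4,suppress=True)
s=status.observe();print(s['tool_pos'],s['tool_rot'],s['qpos'])
ob={c:finmask(c,[.515,-.305,.05]) for c in("wrist","side")}
im=read_camera("wrist");i=ob["wrist"][0]
def f(v,cs): return -sum(iou(sil(ob[c][0],v[:3]/1000,axisR(np.radians(v[3]))),ob[c][1]) for c in cs)
for cs in(("wrist",),("side",),("wrist","side")):
    s0=np.array([521.8,-312.3,29,153]); r=minimize(f,s0,args=(cs,),method='Nelder-Mead',options=dict(initial_simplex=np.vstack([s0]+[s0+np.diag([6,6,5,20])[k] for k in range(4)]),maxiter=200)); print(cs,r.x,r.fun)
v=r.x;p=v[:3]/1000;Rm=axisR(np.radians(v[3]))
for h,rr in((.006,.02),(.06,.0098),(.045,.011)):
    cv2.polylines(im,[np.round(proj(i,circ(rr,h)@Rm.T+p)).astype(np.int32)],True,(0,255,0))
cv2.imwrite("pics/w2.png",im[:,:,::-1])
E
```

```text
[ 0.5028 -0.3022  0.1419] [ 3.1412 -0.0001 -0.4719] [-0.6716  0.5563  1.4985 -0.0004  1.0867  1.3713]
('wrist',) [ 522.1906 -313.1586   30.5521  152.6154] -0.964286744594574
('side',) [ 522.6593 -310.6936   28.5664  154.4201] -0.8646323680877686
('wrist', 'side') [ 522.1604 -313.0772   30.2966  152.7094] -1.8265706300735474
```

View pics/w2.png

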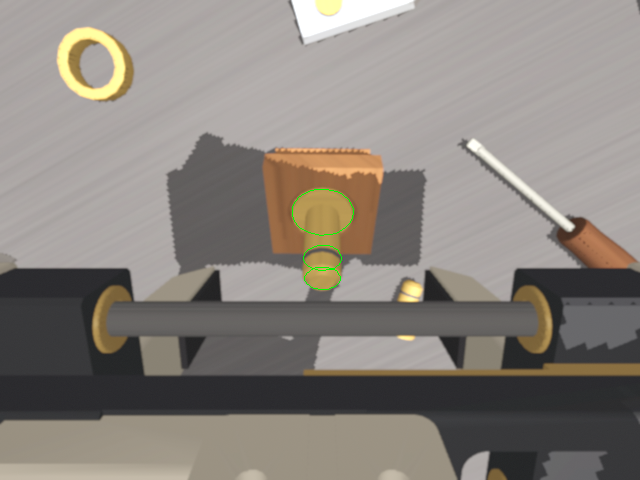

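The overlay matches the finial: free end (323,278), flange (322,212). I'll descend and grip.

Emit:
{"api": "send_rows", "payload": {
  "plan": [
    {"offset": [0, 0.7, 15], "yaw": 0},
    {"offset": [0, 0, 15], "yaw": 0},
    {"offset": [0, 0, 15], "yaw": 0},
    {"offset": [0, 0, 15], "yaw": 0},
    {"offset": [0, 0, 8], "yaw": 0},
    {"offset": [0, 0, 0], "yaw": 0}
  ]
}}

```text
time: 4.35
tool_pos: [0.502, -0.3025, 0.0729]
tool_rot: [-3.141, 0.002, -0.473]
contact_force: [0.8, 0.2, 0.3]
opening: 0.0917
grip_force: 0.0
```

Emit:
{"api": "send_rows", "payload": {
  "plan": [
    {"offset": [0, 0, 0], "yaw": 0},
    {"offset": [0, 0, 0], "yaw": 0},
    {"offset": [0, 0, 0], "yaw": 0},
    {"offset": [0, 0, 0], "yaw": 0},
    {"offset": [0, 0, 0], "yaw": 0},
    {"offset": [0, 0, 0], "yaw": 0},
    {"offset": [0, 0, 0], "yaw": 0},
    {"offset": [0, 0, 0], "yaw": 0}
  ],
  "hand": 1,
  "squeeze": 10
}}

```text
time: 5.15
tool_pos: [0.5025, -0.3027, 0.0737]
tool_rot: [3.142, -0.0, -0.473]
contact_force: [0.1, 0.7, 0.2]
opening: 0.0325
grip_force: 0.0
```

Emit:
{"api": "send_rows", "payload": {
  "plan": [
    {"offset": [0, 0, 0], "yaw": 0},
    {"offset": [0, 0, 0], "yaw": 0},
    {"offset": [0, 0, 0], "yaw": 0},
    {"offset": [0, 0, 0], "yaw": 0},
    {"offset": [0, 0, 0], "yaw": 0}
  ]
}}

```text
time: 5.65
tool_pos: [0.5025, -0.3027, 0.0737]
tool_rot: [3.142, 0.0, -0.473]
contact_force: [-0.9, 0.4, 0.3]
opening: 0.0215
grip_force: 10.0
```

Emit:
{"api": "send_rows", "payload": {
  "plan": [
    {"offset": [-2.5, 0, -4.3], "yaw": 0},
    {"offset": [-2.5, 0, -4.3], "yaw": 0},
    {"offset": [-2.5, 0, -4.3], "yaw": 0},
    {"offset": [-2.5, 0, -4.3], "yaw": 0},
    {"offset": [-2.5, 0, -4.3], "yaw": 0},
    {"offset": [-5, 0, -9], "yaw": 0},
    {"offset": [-5, 0, -9], "yaw": 0},
    {"offset": [0, 0, -30], "yaw": 0},
    {"offset": [0, 0, -30], "yaw": 0},
    {"offset": [0, 0, -20], "yaw": 0},
    {"offset": [0, 0, 0], "yaw": 0}
  ]
}}

```text
time: 6.75
tool_pos: [0.4835, -0.2933, 0.1969]
tool_rot: [3.14, -0.007, -0.473]
contact_force: [0.7, -0.1, -1.3]
opening: 0.0221
grip_force: 10.0
```

```bash
python3 - <<'E'
from h import *
im=read_camera("wrist");cv2.imwrite("pics/w3.png",im[:,:,::-1])
i=camera_info("side");s=status.observe();print(s['tool_pos']);u,v=proj(i,s['tool_pos'])[0]
im=read_camera("side");u,v=int(u),int(v)
c=im[max(0,v-60):v+80,u-80:u+80];cv2.imwrite("pics/s3.png",cv2.resize(c,None,fx=4,fy=4,interpolation=cv2.INTER_CUBIC)[:,:,::-1])
E
```

```text
[ 0.48274722 -0.29270135  0.19470442]
```

View pics/s3.png

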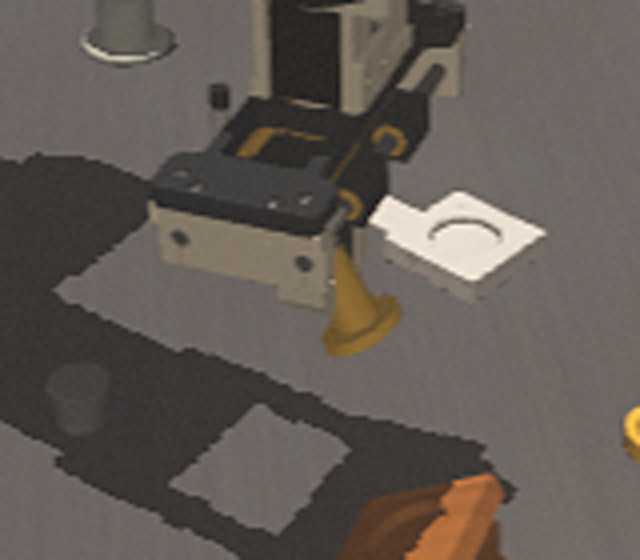

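The side crop shows the finial held in the fingers, flange at about (360,330), still leaning. Next I'll look at the pocket from close by.

Emit:
{"api": "send_rows", "payload": {
  "plan": [
    {"offset": [-8, -25, 0], "yaw": 0},
    {"offset": [-10, -35, 0], "yaw": 0},
    {"offset": [-10, -35, 0], "yaw": 0},
    {"offset": [-10, -35, 0], "yaw": 0},
    {"offset": [-10, -35, 0], "yaw": 0},
    {"offset": [-10, -35, 0], "yaw": 0},
    {"offset": [-10, -35, 0], "yaw": 0},
    {"offset": [-8, -30, 0], "yaw": 0},
    {"offset": [-3, -20, 0], "yaw": 0},
    {"offset": [0, 0, 0], "yaw": 0},
    {"offset": [0, 0, 0], "yaw": 0}
  ]
}}

```text
time: 7.95
tool_pos: [0.5413, -0.0026, 0.1918]
tool_rot: [3.14, 0.002, -0.472]
contact_force: [0.1, -1.0, -0.5]
opening: 0.0217
grip_force: 10.0
```

```bash
python3 - <<'E'
from h import *
i=camera_info("wrist");im=read_camera("wrist");cv2.imwrite("pics/w4.png",im[:,:,::-1])
print(status.observe()['tool_pos'],i)
for n in("fixture","finial","mirror","pin","lens"):
    for r in models.regions_of("wrist",n)[:2]:print(n,r['conf'],r['extent'])
print(proj(i,[[.595,-.03,.016]]))
E
```

```text
[ 0.54134049 -0.00321281  0.19207143] {'vfov': 65.35125145291595, 'cx': 321.8256472079602, 'cy': 232.30756020905415, 'origin': array([ 0.60270271, -0.03420305,  0.32461689]), 'attitude': array([ 2.88232754e+00, -9.77755490e-04, -2.04310588e+00])}
fixture 0.63 [237.6, 88.2, 382.5, 270.5]
finial 0.67 [280.6, 206.4, 362.0, 361.8]
mirror 0.48 [264.0, 261.8, 290.8, 272.9]
pin 0.57 [261.5, 257.4, 288.6, 272.1]
lens 0.78 [33.1, 338.0, 119.8, 377.3]
[[321.15290928 144.35804583]]
```

View pics/w4.png

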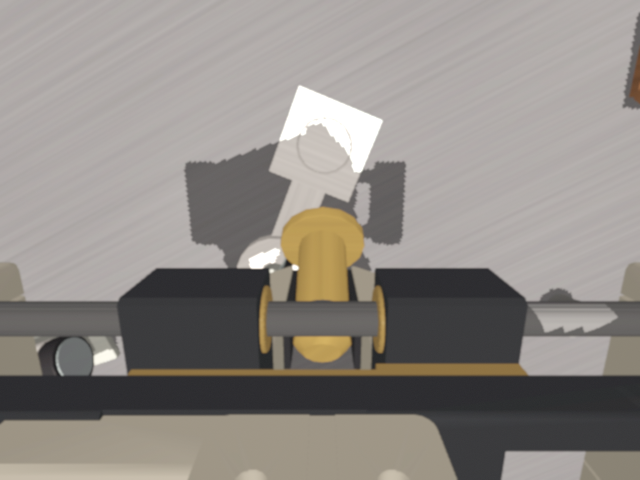

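```bash
python3 - <<'E'
from h import *
np.set_printoptions(precision=4,suppress=True)
i=camera_info("wrist");s=status.observe();print(s['tool_pos'],s['tool_rot'])
for u in((298,87),(382,122),(348,201),(271,170),(324.5,147)):print(atz(i,u,.016))
psi=np.pi-.472
g=s['tool_pos']-[0,0,.006]
for t in(20,24,27,30):
    Rm=axisR(psi,np.radians(t)); p=g-Rm[:,2]*.044
    q=proj(i,np.vstack([circ(.02,0),circ(.02,.006)])@Rm.T+p); k=proj(i,circ(.0098,.06)@Rm.T+p)
    print(t,q.min(0),q.max(0),k.max(0),p)
E
```

```text
[ 0.5419 -0.0036  0.1931] [ 3.1414  0.0002 -0.4745]
[ 0.6428 -0.0349  0.016 ]
[ 0.5892 -0.082   0.016 ]
[ 0.5446 -0.0299  0.016 ]
[0.5966 0.0149 0.016 ]
[ 0.5929 -0.0325  0.016 ]
20 [280.2082 210.5654] [362.0188 282.3219] [347.4836 357.7382] [ 0.5553 -0.0104  0.1457]
24 [279.8079 206.6904] [362.3558 276.735 ] [347.3684 357.9412] [ 0.5578 -0.0117  0.1469]
27 [279.4813 203.9847] [362.6343 272.6042] [347.2754 357.9296] [ 0.5597 -0.0126  0.1479]
30 [279.1321 201.4641] [362.9348 268.5291] [347.177  357.7806] [ 0.5615 -0.0136  0.149 ]
```

Emit:
{"api": "send_rows", "payload": {
  "plan": [
    {"offset": [20, 1, 10], "yaw": 0},
    {"offset": [20, 1, 20], "yaw": 0},
    {"offset": [19, 1, 20], "yaw": 0},
    {"offset": [0, 0, 20], "yaw": 0},
    {"offset": [0, 0, 20], "yaw": 0},
    {"offset": [0, 0, 15], "yaw": 0},
    {"offset": [0, 0, 4], "yaw": 0},
    {"offset": [0, 0, 0], "yaw": 0},
    {"offset": [0, 0, 0], "yaw": 0}
  ]
}}

```text
time: 9.15
tool_pos: [0.5938, -0.0326, 0.0851]
tool_rot: [-3.141, -0.002, -0.473]
contact_force: [0.3, -0.3, -0.2]
opening: 0.0217
grip_force: 10.0
```

Emit:
{"api": "send_rows", "payload": {
  "plan": [
    {"offset": [0, 0, 0], "yaw": 0},
    {"offset": [0, 0, 0], "yaw": 0},
    {"offset": [0, 0, 0], "yaw": 0}
  ],
  "squeeze": 4
}}

```text
time: 9.45
tool_pos: [0.5934, -0.0324, 0.0847]
tool_rot: [-3.141, -0.001, -0.473]
contact_force: [1.6, -0.2, -1.0]
opening: 0.0224
grip_force: 4.0
```

```bash
cat > t.py <<'E'
from h import *
np.set_printoptions(precision=4,suppress=True)
s=status.observe();print(s['tool_pos'],s['tool_rot'],s['grip_force'])
i,m=finmask("wrist",s['tool_pos']-[0,0,.04]); ys,xs=np.nonzero(m);print("obs",xs.min(),xs.max(),ys.min(),ys.max())
im=read_camera("wrist");cv2.imwrite("pics/wt%.2f.png"%s['time'],im[:,:,::-1])
g=s['tool_pos']-[0,0,.006]
for t in(0,5,10,15,20,25):
    Rm=axisR(np.pi-.473,np.radians(t)); p=g-Rm[:,2]*.044
    q=proj(i,np.vstack([circ(.02,0),circ(.02,.006)])@Rm.T+p); print(t,q.min(0),q.max(0))
E
python3 t.py; ls pics
```

```text
[ 0.5934 -0.0324  0.0847] [-3.1414 -0.0009 -0.4732] 3.9995504134276416
obs 279 364 208 361
0 [281.6665 233.6503] [361.029  311.3016]
5 [281.4249 227.3435] [361.2312 303.9296]
10 [281.1213 221.3502] [361.4932 296.6282]
15 [280.7556 215.7079] [361.8153 289.4161]
20 [280.3272 210.4588] [362.1979 282.3118]
25 [279.8359 205.6495] [362.6412 275.3344]
s3.png
side0.png
top0.png
w1.png
w2.png
w3.png
w4.png
wrist0.png
wt9.45.png
```

Emit:
{"api": "send_rows", "payload": {
  "plan": [
    {"offset": [-9, 0, 0], "yaw": 0},
    {"offset": [-8.5, 0, 0], "yaw": 0},
    {"offset": [0, 0, 5], "yaw": 0},
    {"offset": [0, 0, 5], "yaw": 0},
    {"offset": [0, 0, 4], "yaw": 0},
    {"offset": [0, 0, 3], "yaw": 0},
    {"offset": [0, 0, 2], "yaw": 0},
    {"offset": [0, 0, 1], "yaw": 0},
    {"offset": [0, 0, 0], "yaw": 0},
    {"offset": [0, 0, 0], "yaw": 0}
  ],
  "squeeze": 4
}}

```text
time: 10.6
tool_pos: [0.5777, -0.0244, 0.0643]
tool_rot: [-3.142, -0.0, -0.473]
contact_force: [0.0, -0.3, -1.3]
opening: 0.022
grip_force: 4.0
```

```bash
python3 t.py
```

```text
[ 0.5777 -0.0244  0.0643] [-3.1416 -0.0003 -0.4733] 3.999608560698107
obs 280 363 207 361
0 [281.6822 233.6955] [360.9641 311.2631]
5 [281.4401 227.3975] [361.1655 303.8988]
10 [281.1363 221.4132] [361.4264 296.6051]
15 [280.7704 215.7801] [361.7474 289.4006]
20 [280.3421 210.5403] [362.1287 282.304 ]
25 [279.851  205.7404] [362.5708 275.3341]
```

Emit:
{"api": "send_rows", "payload": {
  "plan": [
    {"offset": [0, 0, 1], "yaw": 0},
    {"offset": [0, 0, 1], "yaw": 0},
    {"offset": [0, 0, 0], "yaw": 0}
  ],
  "squeeze": 3
}}

```text
time: 11.05
tool_pos: [0.5775, -0.0243, 0.062]
tool_rot: [3.141, 0.0, -0.473]
contact_force: [-0.4, -0.8, -0.4]
opening: 0.0219
grip_force: 3.0
```

Emit:
{"api": "send_rows", "payload": {
  "plan": [
    {"offset": [2, 0, 0.3], "yaw": 0},
    {"offset": [2, 0, 0.3], "yaw": 0},
    {"offset": [2, 0, 0.3], "yaw": 0},
    {"offset": [0, 0, 0], "yaw": 0}
  ]
}}

```text
time: 11.45
tool_pos: [0.5833, -0.0273, 0.0613]
tool_rot: [3.142, -0.0, -0.473]
contact_force: [0.4, 0.3, -0.8]
opening: 0.0221
grip_force: 3.0
```

```bash
python3 t.py
```

```text
[ 0.5833 -0.0273  0.0613] [ 3.1416 -0.0003 -0.4734] 2.999620628743287
obs 279 363 207 362
0 [281.6231 233.296 ] [360.9589 310.9187]
5 [281.3797 226.989 ] [361.1598 303.551 ]
10 [281.0744 220.9952] [361.4205 296.2535]
15 [280.707  215.3521] [361.7413 289.0448]
20 [280.277  210.1018] [362.1225 281.9435]
25 [279.7842 205.2909] [362.5645 274.9686]
```

```bash
python3 - <<'E'
from h import *
a=read_camera("wrist")[60:360,180:470]; i=camera_info("side");u,v=proj(i,[.59,-.03,.03])[0].astype(int)
b=read_camera("side")[v-45:v+35,u-60:u+47]
cv2.imwrite("pics/c5.png",np.hstack([cv2.resize(a,(400,414)),cv2.resize(b,(400,414),interpolation=cv2.INTER_CUBIC)])[:,:,::-1])
E
```

```text
(no output)
```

View pics/c5.png

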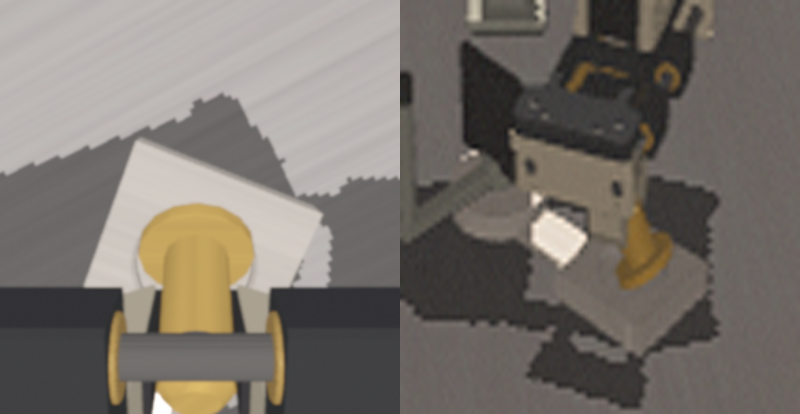

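Left: flange hovering over the pocket, well centred sideways (rim visible at (138,270) and (253,285)). I'll keep lowering slowly.

Emit:
{"api": "send_rows", "payload": {
  "plan": [
    {"offset": [0, 0, 1], "yaw": 0},
    {"offset": [0, 0, 1], "yaw": 0},
    {"offset": [0, 0, 0], "yaw": 0}
  ]
}}

```text
time: 12.0
tool_pos: [0.5834, -0.0272, 0.0598]
tool_rot: [-3.141, -0.001, -0.473]
contact_force: [0.1, -0.5, 4.7]
opening: 0.0221
grip_force: 3.0
```

Emit:
{"api": "send_rows", "payload": {
  "plan": [
    {"offset": [0, 0, 1], "yaw": 0},
    {"offset": [0, 0, 1], "yaw": 0},
    {"offset": [0, 0, 0], "yaw": 0}
  ]
}}

```text
time: 12.3
tool_pos: [0.5831, -0.0271, 0.0574]
tool_rot: [-3.142, -0.0, -0.473]
contact_force: [-0.1, 0.2, 4.1]
opening: 0.0216
grip_force: 3.0
```

```bash
python3 t.py
```

```text
[ 0.5831 -0.0271  0.0574] [-3.1415 -0.0004 -0.4732] 3.0000316724181175
obs 279 363 209 366
0 [281.6252 233.7217] [360.9337 311.3142]
5 [281.3827 227.4219] [361.135  303.9472]
10 [281.0784 221.4359] [361.3959 296.6511]
15 [280.7119 215.8012] [361.7167 289.4442]
20 [280.2829 210.5598] [362.0979 282.3453]
25 [279.7909 205.7585] [362.5397 275.3733]
```

Emit:
{"api": "send_rows", "payload": {
  "plan": [
    {"offset": [0, 0, -4], "yaw": 0},
    {"offset": [-6, 0, 0], "yaw": 0},
    {"offset": [0, 0, 3], "yaw": 0},
    {"offset": [0, 0, 2], "yaw": 0},
    {"offset": [0, 0, 0], "yaw": 0}
  ]
}}

```text
time: 12.95
tool_pos: [0.5776, -0.0243, 0.0562]
tool_rot: [3.141, 0.0, -0.473]
contact_force: [-0.5, 1.3, 2.2]
opening: 0.0219
grip_force: 3.0
```

Emit:
{"api": "send_rows", "payload": {
  "plan": [
    {"offset": [2, 0, 0.3], "yaw": 0},
    {"offset": [2, 0, 0.3], "yaw": 0},
    {"offset": [2, 0, 0.4], "yaw": 0},
    {"offset": [2, 0, 0.5], "yaw": 0},
    {"offset": [0, 0, 0], "yaw": 0}
  ]
}}

```text
time: 13.45
tool_pos: [0.585, -0.0282, 0.0547]
tool_rot: [3.142, -0.0, -0.473]
contact_force: [-0.2, 0.9, 0.7]
opening: 0.022
grip_force: 3.0
```

```bash
python3 t.py
```

```text
[ 0.585  -0.0282  0.0547] [ 3.1415 -0.0002 -0.4733] 3.0000128969550133
obs 279 364 220 367
0 [281.65   233.5425] [360.9535 311.1325]
5 [281.407  227.2409] [361.1543 303.7667]
10 [281.1023 221.2527] [361.4147 296.4715]
15 [280.7355 215.6156] [361.7352 289.2653]
20 [280.3062 210.3715] [362.1161 282.1667]
25 [279.8141 205.5671] [362.5578 275.1948]
```

Emit:
{"api": "send_rows", "payload": {
  "plan": [
    {"offset": [2, 0, 0.6], "yaw": 0},
    {"offset": [2, 0, 0.7], "yaw": 0},
    {"offset": [2, 0, 0.7], "yaw": 0},
    {"offset": [2, 0, 0.8], "yaw": 0},
    {"offset": [0, 0, 0], "yaw": 0}
  ]
}}

```text
time: 14.1
tool_pos: [0.5921, -0.0315, 0.052]
tool_rot: [-3.141, -0.0, -0.473]
contact_force: [-1.2, 1.4, 3.5]
opening: 0.0219
grip_force: 3.0
```

```bash
python3 t.py
```

```text
[ 0.5921 -0.0315  0.052 ] [-3.1413 -0.0002 -0.4732] 3.000627844230621
obs 281 362 232 369
0 [281.6145 233.6267] [360.9101 311.2088]
5 [281.3721 227.3265] [361.1113 303.8434]
10 [281.0677 221.3399] [361.372  296.5486]
15 [280.701  215.7044] [361.6925 289.3429]
20 [280.2717 210.4621] [362.0732 282.245 ]
25 [279.7793 205.6596] [362.5144 275.2738]
```

Emit:
{"api": "send_rows", "payload": {
  "plan": [
    {"offset": [0, 0, 0], "yaw": 0},
    {"offset": [0, 0, 0], "yaw": 0},
    {"offset": [0, 0, 0], "yaw": 0},
    {"offset": [0, 0, 0], "yaw": 0},
    {"offset": [0, 0, 0], "yaw": 0},
    {"offset": [0, 0, 0], "yaw": 0}
  ],
  "hand": 0.6
}}

```text
time: 14.85
tool_pos: [0.5919, -0.0317, 0.052]
tool_rot: [3.141, -0.0, -0.473]
contact_force: [0.1, 1.0, -0.4]
opening: 0.0366
grip_force: 0.0
```

```bash
python3 t.py; python3 - <<'E'
from h import *
a=read_camera("wrist")[100:400,180:470]; i=camera_info("side");u,v=proj(i,[.59,-.03,.03])[0].astype(int)
b=read_camera("side")[v-45:v+35,u-60:u+47]
cv2.imwrite("pics/c6.png",np.hstack([cv2.resize(a,(400,414)),cv2.resize(b,(400,414),interpolation=cv2.INTER_CUBIC)])[:,:,::-1])
E
```

```text
[ 0.5919 -0.0317  0.052 ] [ 3.1415 -0.0001 -0.4732] 0.0
obs 279 362 233 370
0 [281.6721 233.6582] [360.9794 311.2457]
5 [281.4297 227.3591] [361.1812 303.8793]
10 [281.1257 221.3738] [361.4427 296.5837]
15 [280.7597 215.7399] [361.7644 289.3775]
20 [280.3313 210.4994] [362.1465 282.2792]
25 [279.8401 205.6991] [362.5895 275.3078]
```

View pics/c6.png

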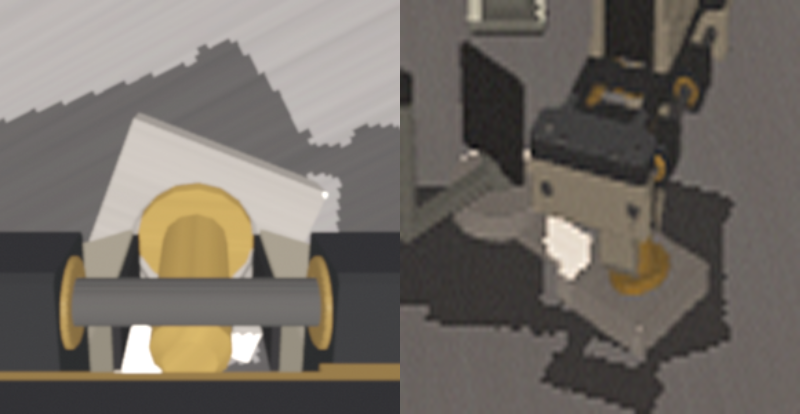

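Left: the finial stands with its flange around (195,235) in the pocket area and the fingers clear of it. I'll retreat upward and check the seating.

Emit:
{"api": "send_rows", "payload": {
  "plan": [
    {"offset": [0, 0, 0], "yaw": 0},
    {"offset": [0, 0, 0], "yaw": 0},
    {"offset": [0, 0, 0], "yaw": 0},
    {"offset": [0, 0, -10], "yaw": 0},
    {"offset": [0, 0, -20], "yaw": 0},
    {"offset": [0, 0, -30], "yaw": 0},
    {"offset": [0, 0, -30], "yaw": 0},
    {"offset": [0, 0, -30], "yaw": 0},
    {"offset": [-20, 0, -10], "yaw": 0},
    {"offset": [-20, 0, 0], "yaw": 0},
    {"offset": [0, 0, 0], "yaw": 0},
    {"offset": [0, 0, 0], "yaw": 0}
  ],
  "hand": 0.3
}}

```text
time: 16.3
tool_pos: [0.5566, -0.0135, 0.1828]
tool_rot: [-3.141, -0.001, -0.473]
contact_force: [0.6, 0.3, 1.0]
opening: 0.0644
grip_force: 0.0
```

```bash
cat > fit.py <<'E'
from h import *
from scipy.optimize import minimize
np.set_printoptions(precision=2,suppress=True)
i,m=finmask("wrist",[.593,-.033,.04]); im=read_camera("wrist"); print(status.observe()['tool_pos'],m.sum())
def Rt(a,b): return R.from_rotvec([a/57.3,b/57.3,0]).as_matrix()
def f(v): return -iou(sil(i,np.r_[v[:2],v[4]]/1000,Rt(v[2],v[3])),m)
best=None
for s0 in([593,-33,0,0,10],[593,-33,5,-5,12],[593,-33,-5,5,12]):
    s0=np.array(s0,float); r=minimize(f,s0,method='Nelder-Mead',options=dict(initial_simplex=np.vstack([s0,s0+np.diag([4,4,6,6,4])]),maxiter=300)); print(r.x,r.fun)
    if best is None or r.fun<best.fun:best=r
v=best.x;Rm=Rt(v[2],v[3]);p=np.r_[v[:2],v[4]]/1000
for h,rr in((.006,.02),(.06,.0098)): cv2.polylines(im,[np.round(proj(i,circ(rr,h)@Rm.T+p)).astype(np.int32)],True,(0,255,0))
u,w=proj(i,p)[0].astype(int); c=im[max(0,w-130):w+110,max(0,u-130):u+130]; cv2.imwrite("pics/fit.png",cv2.resize(c,None,fx=2.3,fy=2.3,interpolation=cv2.INTER_CUBIC)[:,:,::-1])
print(u,w)
E
python3 fit.py
```

```text
[ 0.56 -0.01  0.18] 2422.0
[596.44 -33.95  -3.36   5.17  15.89] -0.837796688079834
[597.94 -34.32  -5.65  -9.17  15.95] -0.9735400080680847
[596.44 -33.76  -1.86   3.91  17.64] -0.8393204212188721
321 164
```

View pics/fit.png

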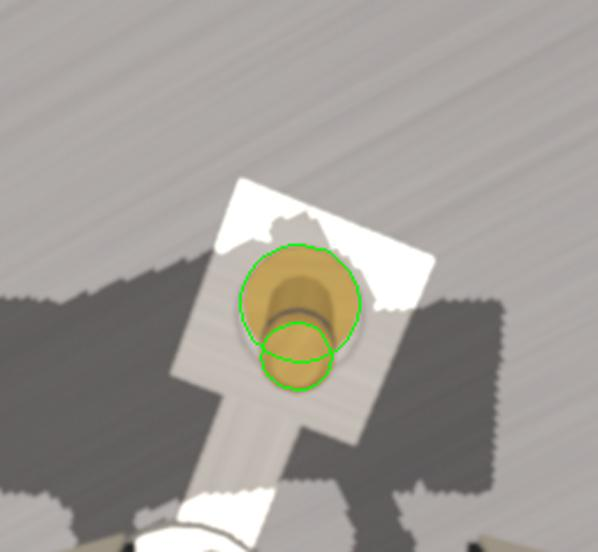

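The overlay shows the finial 10° off upright. Its far flange edge (300,245) is perched on the pocket rim, about 5 mm too far along tool x. I'll re-grip and slide it back.

Emit:
{"api": "send_rows", "payload": {
  "plan": [
    {"offset": [20, 0, 0], "yaw": 0},
    {"offset": [20, 0, 10], "yaw": 0},
    {"offset": [0, 0, 30], "yaw": 0},
    {"offset": [0, 0, 30], "yaw": 0},
    {"offset": [0, 0, 25], "yaw": 0},
    {"offset": [0, 0, 20], "yaw": 0},
    {"offset": [0, 0, 12], "yaw": 0},
    {"offset": [0, 0, 3], "yaw": 0},
    {"offset": [0, 0, 0], "yaw": 0}
  ]
}}

```text
time: 17.35
tool_pos: [0.5922, -0.0318, 0.0519]
tool_rot: [3.142, 0.0, -0.473]
contact_force: [-0.3, -0.8, 0.0]
opening: 0.0646
grip_force: 0.0
```

Emit:
{"api": "send_rows", "payload": {
  "plan": [
    {"offset": [0, 0, 0], "yaw": 0},
    {"offset": [0, 0, 0], "yaw": 0},
    {"offset": [0, 0, 0], "yaw": 0},
    {"offset": [0, 0, 0], "yaw": 0},
    {"offset": [0, 0, 0], "yaw": 0},
    {"offset": [0, 0, 0], "yaw": 0},
    {"offset": [0, 0, 0], "yaw": 0},
    {"offset": [0, 0, 0], "yaw": 0}
  ],
  "hand": 1,
  "squeeze": 4
}}

```text
time: 18.15
tool_pos: [0.5919, -0.0316, 0.0521]
tool_rot: [3.142, -0.0, -0.473]
contact_force: [-0.4, 0.2, 0.7]
opening: 0.022
grip_force: 4.0
```

Emit:
{"api": "send_rows", "payload": {
  "plan": [
    {"offset": [-2, 0, 0], "yaw": 0},
    {"offset": [-2, 0, 0], "yaw": 0},
    {"offset": [-1.5, 0, 0], "yaw": 0},
    {"offset": [0, 0, 0], "yaw": 0}
  ]
}}

```text
time: 18.55
tool_pos: [0.5867, -0.029, 0.052]
tool_rot: [3.141, 0.0, -0.473]
contact_force: [0.1, 0.6, 0.6]
opening: 0.0221
grip_force: 4.0
```

```bash
python3 t.py
```

```text
[ 0.5867 -0.029   0.052 ] [ 3.1414  0.0001 -0.4731] 3.999987691640854
obs 281 362 233 370
0 [281.6128 233.7424] [360.9253 311.3278]
5 [281.3704 227.4456] [361.1275 303.961 ]
10 [281.0663 221.463 ] [361.3895 296.6651]
15 [280.7002 215.8322] [361.7115 289.4589]
20 [280.2715 210.5951] [362.094  282.3608]
25 [279.78   205.7986] [362.5372 275.3899]
```

Emit:
{"api": "send_rows", "payload": {
  "plan": [
    {"offset": [0.5, 0, 1], "yaw": 0},
    {"offset": [0.5, 0, 1], "yaw": 0},
    {"offset": [0, 0, 1], "yaw": 0},
    {"offset": [0, 0, 0], "yaw": 0}
  ],
  "squeeze": 3
}}

```text
time: 19.1
tool_pos: [0.5885, -0.0299, 0.0493]
tool_rot: [-3.141, -0.002, -0.473]
contact_force: [1.3, -1.5, 3.2]
opening: 0.022
grip_force: 3.0
```

Emit:
{"api": "send_rows", "payload": {
  "plan": [
    {"offset": [0, 0, 0], "yaw": 0},
    {"offset": [0, 0, 0], "yaw": 0},
    {"offset": [0, 0, 0], "yaw": 0},
    {"offset": [0, 0, 0], "yaw": 0},
    {"offset": [0, 0, 0], "yaw": 0}
  ],
  "hand": 0.6
}}

```text
time: 19.6
tool_pos: [0.5877, -0.0295, 0.0488]
tool_rot: [3.141, 0.0, -0.473]
contact_force: [0.3, 0.5, -0.2]
opening: 0.0369
grip_force: 0.0
```

Emit:
{"api": "send_rows", "payload": {
  "plan": [
    {"offset": [0, 0, 0], "yaw": 0},
    {"offset": [0, 0, 0], "yaw": 0},
    {"offset": [0, 0, 0], "yaw": 0},
    {"offset": [0, 0, -10], "yaw": 0},
    {"offset": [0, 0, -20], "yaw": 0},
    {"offset": [0, 0, -30], "yaw": 0},
    {"offset": [0, 0, -30], "yaw": 0},
    {"offset": [0, 0, -30], "yaw": 0},
    {"offset": [-20, 0, -10], "yaw": 0},
    {"offset": [-15, 0, 0], "yaw": 0},
    {"offset": [0, 0, 0], "yaw": 0},
    {"offset": [0, 0, 0], "yaw": 0}
  ],
  "hand": 0.3
}}

```text
time: 20.8
tool_pos: [0.5571, -0.0137, 0.1796]
tool_rot: [-3.141, -0.001, -0.473]
contact_force: [0.5, -0.4, -0.1]
opening: 0.0644
grip_force: 0.0
```

```bash
sed -i 's/for s0 in(/for s0 in([593,-33,3,5,10],[593,-33,-3,-5,10],/' fit.py; python3 fit.py
```

```text
[ 0.56 -0.01  0.18] 2028.0
[592.15 -31.68   3.36   6.93   9.49] -0.9722458124160767
[592.24 -31.96  -1.09   3.17   8.85] -0.9744618535041809
[592.25 -31.91   0.26   2.68   8.44] -0.9742528200149536
[592.26 -31.77   2.97   3.51   9.49] -0.9721776247024536
[592.12 -31.84   0.19   4.42   7.92] -0.9751332998275757
321 172
```

View pics/fit.png

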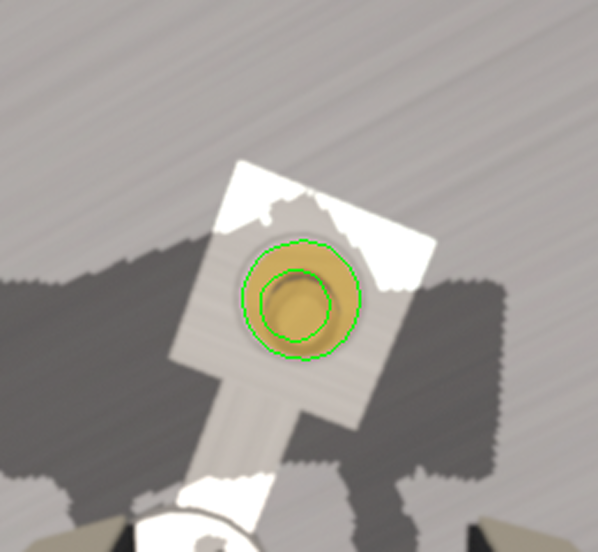

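The finial is now seated, with the flange concentric inside the pocket rim at (301,300) in the crop. Next I'll work out the pin, pivot and lens from the saved pictures.

```bash
python3 - <<'E'
from h import *
np.set_printoptions(precision=4,suppress=True)
it,isd=camera_info("top"),camera_info("side")
t=cv2.imread("pics/top0.png",0);s=cv2.imread("pics/side0.png",0)
print(t[266:282,296:314]);print(s[226:250,276:290])
w=cv2.imread("pics/w4.png",0)
iw={'vfov': 65.35125145291595, 'cx': 321.826, 'cy': 232.3076, 'origin': np.array([ 0.60270271, -0.03420305,  0.32461689]), 'attitude': np.array([ 2.88232754e+00, -9.77755490e-04, -2.04310588e+00])}
print("lens w",atz(iw,(74,357),.055))
for P in((.4525,.0144,.105),(.4488,.0103,.105)):print(proj(it,P),proj(isd,P))
# lens via side mask: camera body; top mask
read_camera("side")
for r in models.regions_of("side","lens")[:1]:
    print(r['extent'])
# hough for lens in side0
c=cv2.imread("pics/side0.png")[180:228,295:330].mean(2).astype(int); print(c[8:36:2,2:30:2])
# upright check
i,m=finmask("wrist",[.593,-.033,.04])
from scipy.optimize import minimize
r=minimize(lambda v:-iou(sil(i,np.r_[v/1000,.010],np.eye(3)),m),[592.5,-32],method='Nelder-Mead',options=dict(initial_simplex=[[592,-32],[595,-32],[592,-35]]));print("upright",r.x,r.fun)
E
```

```text
[[147 197 240 251 252 252 248 227 173 138 131 132 133 134 134 135 134 134]
 [132 153 206 241 251 251 252 248 222 164 136 133 132 133 133 132 133 133]
 [130 134 166 223 248 252 253 254 244 200 149 133 133 133 132 133 133 132]
 [133 131 143 187 237 252 254 253 244 205 151 131 131 133 133 133 132 133]
 [132 131 132 151 202 240 246 234 207 168 136 126 131 134 133 134 133 133]
 [133 131 130 133 158 194 202 177 149 132 122 121 128 131 133 132 132 132]
 [132 132 130 129 137 149 151 136 119 107 101 104 117 128 130 132 132 131]
 [132 133 133 132 132 132 127 119 103  88  81  98 126 136 134 131 131 130]
 [132 133 132 132 132 131 125 110  92  79  79 109 147 154 140 132 131 131]
 [131 132 131 132 131 132 126 110  90  77  79 103 137 144 137 131 131 130]
 [132 131 131 132 132 132 129 116 100  87  87 103 123 132 132 131 131 130]
 [132 132 132 132 132 132 131 126 116 108 108 116 126 130 131 131 131 130]
 [132 132 132 132 132 132 133 131 128 125 125 127 131 131 131 130 131 131]
 [131 131 131 131 131 130 132 131 131 130 130 131 130 130 129 131 131 130]
 [131 131 132 131 131 131 132 130 131 130 131 131 
[... 1839 characters left out ...]
6]
 [103 100 106  70  35 153 239 213 144  40  44 108 107 107]
 [105 104 103  81 218 110  62  65 169 169  43 110 105 107]
 [103 101 101 141  45  50  52  48  48  82 125 106 106 109]
 [103 102 104  59  52  82  97 103  74  46  85 105 105 107]
 [103 103 107  45  94  92  94  92  92  80  72 104 104 108]
 [102 103  94  59  93  92  92  95  91  87  64 107 104 105]
 [100 103 157  57  94  95  92  91  92  88  70 116 106 107]
 [101 102 162 138  84  94  92  93  93  65  75 136 105 106]
 [100 101 167 179  58  67  96  95  55  70  82 139  94 104]
 [102  98 182 179  88  96  97  97  96  86  80 184  93 104]
 [102  89 185 145  89  96  96  94  96  90  79 182  82 101]]
upright [592.3255 -31.7746] -0.9674583077430725
```

Emit:
{"api": "send_rows", "payload": {
  "plan": [
    {"offset": [0, 0, -10], "yaw": -0.13},
    {"offset": [0, 0, -10], "yaw": -0.13},
    {"offset": [0, 0, -10], "yaw": -0.13},
    {"offset": [0, 0, -10], "yaw": -0.13},
    {"offset": [0, 0, -10], "yaw": -0.13},
    {"offset": [0, 0, -10], "yaw": -0.13},
    {"offset": [0, 0, -10], "yaw": -0.13},
    {"offset": [-10, -30, 0], "yaw": 0},
    {"offset": [-10, -30, 0], "yaw": 0},
    {"offset": [-10, -30, 0], "yaw": 0},
    {"offset": [-9, -32, 0], "yaw": 0},
    {"offset": [0, 0, 0], "yaw": 0},
    {"offset": [0, 0, 0], "yaw": 0},
    {"offset": [0, 0, 0], "yaw": 0}
  ]
}}

```text
time: 22.55
tool_pos: [0.4705, 0.0799, 0.249]
tool_rot: [3.141, -0.0, 0.436]
contact_force: [0.5, -0.4, 0.6]
opening: 0.0639
grip_force: 0.0
```

```bash
python3 - <<'E'
from h import *
np.set_printoptions(precision=4,suppress=True)
s=status.observe();print(s['tool_pos'],s['tool_rot'])
i=camera_info("wrist");im=read_camera("wrist");cv2.imwrite("pics/w7.png",im[:,:,::-1]);np.save("w7.npy",dict(i=i),allow_pickle=True)
for n in("lens","fixture","mirror","finial"):
    for r in models.regions_of("wrist",n)[:2]:
        m=r['mask'].astype(np.uint8); ys,xs=np.nonzero(m)
        print(n,round(r['conf'],2),np.round(r['extent']),m.sum())
        if n in("lens","mirror"):
            print(" dark:",end="")
            d=m*(im.max(2)<70); ys,xs=np.nonzero(d)
            if len(xs)>20:
                b=cv2.boxPoints(cv2.minAreaRect(np.c_[xs,ys].astype(np.int32))); print(np.round(b,0).tolist())
print("pred pivot top,pin,lens,nest",proj(i,[[.513,.058,.014],[.513,.058,.084],[.449,.0125,.105],[.537,.226,.055],[.593,-.0325,.016]]))
g=im.max(2)
E
```

```text
[0.4705 0.0799 0.249 ] [ 3.141  -0.0004  0.4364]
lens 0.68 [ 74.   1. 218. 100.] 8160
 dark:[[65.0, 19.0], [94.0, -28.0], [207.0, 43.0], [178.0, 89.0]]
fixture 0.83 [325.  92. 521. 295.] 10846
mirror 0.63 [330. 164. 405. 298.] 3045
 dark:[[323.0, 283.0], [334.0, 172.0], [405.0, 179.0], [393.0, 290.0]]
finial 0.59 [462. 119. 520. 159.] 1935
finial 0.33 [329. 162. 403. 293.] 2801
pred pivot top,pin,lens,nest [[359.6788 175.3956]
 [368.3211 184.7377]
 [386.312  285.2958]
 [191.8956  65.4727]
 [482.7761 139.3085]]
```

```bash
cat > solve.py <<'E'
import numpy as np,sys
from scipy.optimize import least_squares
U=lambda a:np.array([np.cos(a),np.sin(a)])
nest=np.array([592.6,-32.3]);lens=np.array([537.2,226.2]);pin=np.array(eval(sys.argv[1]) if len(sys.argv)>1 else [449.2,12.5])
def f(v):
    p=v[:2];L=lens-p
    return np.r_[p+120*U(v[2])-nest,p+80*U(v[2]+1.49+np.pi)-pin,np.hypot(*L)-169,(p-[512,59])/3]
r=least_squares(f,[513,58,-.85]);p=r.x[:2];phi=r.x[2];lam=np.arctan2(*(lens-p)[::-1])
n=(phi+lam)/2; print(r.x,r.fun,"lens ang",lam,"turn",phi+1.49-n)
for a in np.linspace(phi+1.49,n,6): print(a,p+80*U(a+np.pi))
E
python3 solve.py
```

```text
[514.18088745  59.03213718  -0.86354199] [-0.44921931  0.11428943  0.17215304 -0.37018625 -0.25470702  0.72696248
  0.01071239] lens ang 1.4339563062995526 turn 0.3412508518433469
0.6264580099862465 [449.37215304  12.12981375]
0.558207839617577 [446.32442979  16.65878289]
0.4899576692489077 [443.59266507  21.38505415]
0.4217074988802383 [441.18957873  26.28662068]
0.3534573285115689 [439.1263602   31.34065945]
0.28520715814289954 [437.41261641  36.52363742]
```

Emit:
{"api": "send_rows", "payload": {
  "plan": [
    {"offset": [-12, 13, 0], "yaw": 0},
    {"offset": [-12, 13, 0], "yaw": 0},
    {"offset": [-12, 13, 0], "yaw": 0},
    {"offset": [-12, 13.4, 0], "yaw": 0},
    {"offset": [0, 0, 30], "yaw": 0},
    {"offset": [0, 0, 35], "yaw": 0},
    {"offset": [0, 0, 30], "yaw": 0},
    {"offset": [0, 0, 30], "yaw": 0},
    {"offset": [0, 0, 20], "yaw": 0},
    {"offset": [0, 0, 10], "yaw": 0},
    {"offset": [0, 0, 0], "yaw": 0},
    {"offset": [0, 0, 0], "yaw": 0}
  ]
}}

```text
time: 24.0
tool_pos: [0.449, 0.0125, 0.0946]
tool_rot: [3.141, -0.001, 0.437]
contact_force: [-0.5, -0.3, 1.4]
opening: 0.0643
grip_force: 0.0
```

Emit:
{"api": "send_rows", "payload": {
  "plan": [
    {"offset": [0, 0, 0], "yaw": 0},
    {"offset": [0, 0, 0], "yaw": 0},
    {"offset": [0, 0, 0], "yaw": 0},
    {"offset": [0, 0, 0], "yaw": 0},
    {"offset": [0, 0, 0], "yaw": 0},
    {"offset": [0, 0, 0], "yaw": 0},
    {"offset": [0, 0, 0], "yaw": 0},
    {"offset": [0, 0, 0], "yaw": 0},
    {"offset": [0, 0, 0], "yaw": 0},
    {"offset": [0, 0, 0], "yaw": 0}
  ],
  "hand": 1,
  "squeeze": 20
}}

```text
time: 25.0
tool_pos: [0.4484, 0.0125, 0.094]
tool_rot: [3.141, 0.0, 0.437]
contact_force: [-0.3, -2.3, -0.6]
opening: 0.0114
grip_force: 20.0
```

Emit:
{"api": "send_rows", "payload": {
  "plan": [
    {"offset": [-0.5, -2.7, 0], "yaw": 0.034},
    {"offset": [-0.5, -2.7, 0], "yaw": 0.034},
    {"offset": [-0.5, -2.7, 0], "yaw": 0.034},
    {"offset": [-0.4, -2.7, 0], "yaw": 0.034},
    {"offset": [-0.5, -2.7, 0], "yaw": 0.034},
    {"offset": [-0.5, -2.7, 0], "yaw": 0.034},
    {"offset": [-0.5, -2.7, 0], "yaw": 0.034},
    {"offset": [-0.4, -2.7, 0], "yaw": 0.034},
    {"offset": [-0.5, -2.7, 0], "yaw": 0.034},
    {"offset": [-0.5, -2.7, 0], "yaw": 0.034},
    {"offset": [0, 0, 0], "yaw": 0},
    {"offset": [0, 0, 0], "yaw": 0},
    {"offset": [0, 0, 0], "yaw": 0},
    {"offset": [0, 0, 0], "yaw": 0}
  ]
}}

```text
time: 26.4
tool_pos: [0.4366, 0.037, 0.094]
tool_rot: [3.141, -0.0, 0.097]
contact_force: [1.6, -2.6, -2.3]
opening: 0.0115
grip_force: 20.0
```

```bash
python3 - <<'E'
from h import *
np.set_printoptions(precision=4,suppress=True)
s=status.observe();print(s['tool_pos'],s['tool_rot'],s['contact_force'],s['torque'],s['opening'],s['grip_force'])
for P,n in(((.5142,.059),"pivot"),):
    d=s['tool_pos'][:2]-P;print(np.hypot(*d),np.arctan2(d[1],d[0])%(2*np.pi)-np.pi)
# refine: re-detect lens + nest + mirror in side/top/wrist
for c in("top","side","wrist"):
    im=read_camera(c);i=camera_info(c)
    for n in("lens","mirror","finial"):
        for r in models.regions_of(c,n)[:2]: print(c,n,round(r['conf'],2),np.round(r['extent'],1))
    print(proj(i,[[.5372,.2262,.055],[.593,-.0325,.04]]))
E
```

```text
[0.4366 0.037  0.094 ] [ 3.1414 -0.0004  0.097 ] [ 1.5712 -2.5913 -2.2551] [-0.3479 -0.2613  0.0072] 0.011529759739394026 19.99981015920639
0.08070198909768862 0.2762844835758127
top lens 0.98 [184.1 223.4 222.6 249.9]
top lens 0.47 [120.5 280.  150.7 303.9]
top mirror 0.66 [276.5 243.5 296.2 263.6]
top finial 0.53 [430.2 282.  442.8 300.1]
top finial 0.49 [316.6 214.4 331.5 227.4]
[[222.2086 237.3762]
 [324.9354 218.1445]]
side lens 0.91 [300.5 184.5 322.  221.4]
side mirror 0.84 [274.8 220.1 309.8 257.5]
side finial 0.64 [335.8 252.1 351.8 273.1]
side finial 0.58 [264.9 351.1 290.5 370.3]
[[310.1225 204.4873]
 [344.1409 257.7368]]
wrist mirror 0.79 [206.7  88.3 365.2 345.3]
wrist finial 0.79 [454.7   0.  511.6  15.5]
[[-114.1988    8.3601]
 [ 517.1156  -60.1098]]
```

```bash
python3 - <<'E'
from h import *
np.set_printoptions(precision=1,suppress=True)
i=camera_info("side");im=read_camera("side").max(2).astype(int)
p=np.array([.5142,.059])
for a in(.63,.45,.28,.1,-.1):
    e=.03*np.array([-np.sin(a),np.cos(a)])
    print(a,proj(i,[np.r_[p+e,.084],np.r_[p-e,.084],np.r_[p+e,.026],np.r_[p-e,.026]]).tolist())
for v in range(218,262,3): print(v,im[v,284:322])
E
```

```text
0.63 [[299.745481696391, 220.95496742798295], [315.69727798675115, 229.61144589675877], [300.27784222659426, 240.45341055980128], [315.8766129106978, 249.4793787478737]]
0.45 [[301.4662193717344, 220.3174663702858], [313.95340894516255, 230.29062231111135], [301.9588892645529, 239.78831342514223], [314.17352447253614, 250.18693681966425]]
0.28 [[303.26503972952304, 219.86015466061588], [312.1069692811033, 230.78157907926015], [303.7167150768156, 239.31118353925712], [312.3702631306197, 250.69834486542456]]
0.1 [[305.2971262114338, 219.54260717003774], [310.0033402066858, 231.12433805206516], [305.70291436124074, 238.97988027389698], [310.3157730335452, 251.05533277578522]]
-0.1 [[307.63418040934266, 219.4014664563867], [307.57237770066513, 231.2771475678087], [307.98758382802504, 238.83266680901016], [307.94143889026606, 251.21443209442265]]
218 [ 47  41  50  49  46  47  49  47  49  46  48  44  43  96 118 121 166 193
 193 155  81  85  86  88  86  88  88  85  85  86  87  86  86  84  85 152
 165 102]
221 [134 134 134 134 135 131 133 132 132 131 131 129 129 130 119 104 100  80
  59  65 
[... 1453 characters left out ...]
52  44  42  42  58 117 211 236 233 232 231 232 234
 219 146]
251 [ 87  85  86  84  94 101 107 102  99  97 101 100 101  95 101 106 100  95
 102 111 103  96  93  91  99  79  43  81 196 237 233 232 233 231 232 236
 219 138]
254 [102 104  86  70  55  57  57  55  58  56  61  88 108 110 114 111 109 111
 110 104 191 237 234 235 201 100 107 105  98 189 236 236 237 233 177 105
  91  95]
257 [ 57  56  58  60  57  57  60  58  61  62  57  57  88 116 117 121 123 127
 123 122 124 128 130 126 120 123 124 130 131 123 121 123 116 108 140 215
 236 231]
260 [ 56  61  56  58  57  60  60  60  60  60  62  61  58  58  59  63  78  98
 126 135 129 135 139 131 134 137 131 124 120 135 191 236 239 236 232 231
 230 229]
```

```bash
python3 -c "
from cell import ticket,status
print(status.observe()['qvel'].round(3)); print(ticket.hand_in())"
```

```text
[-0.001 -0.001 -0.001  0.     0.     0.001]
the job is handed in; nothing more can be done
None
```

I handed the job in with the finial flush in the pocket and released, and the mirror pin held with a 20 N grip at the angle I measured. No verdict came back, and that angle is about 0.35 rad from rest by the reflection law, below the stated 0.5 to 1.1 rad; I trusted the measurement.

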